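# Hold a graphite sample in the corner of a contact stand

## Task

Stand the rectangular graphite block upright on the narrow raised shelf of the contact stand and push it fully into the corner, so that its long side is pressed flush against the long brass stop and its end flush against the short one. Finish holding it: the meter reads only while your fingers still grip the block and press it firmly against both stops, so do not let go. Leave the other samples and the probe holder where they are.

Things in the scene. Friction and masses are not known exactly. Their poses are not given: they have to be found in the camera images.
- sample: The sample: solid rectangular dark grey graphite block, 36 mm (its x) by 70 mm (its y) by 60 mm tall (its z), 0.2 to 0.35 kg, loose, standing upright on the bench. Origin: centre of the underside. The only block among the samples; either end may go first.
- stand: Contact stand, fixed. Origin: centre of the underside of its base plate (110 mm in x, 150 in y, 14 thick). A column carries a flat white slippery shelf (friction with the block about 0.15), 44 mm (x) by 90 mm (y), centred over the origin, top 60 mm above the bench, open at its -x and -y edges, a brass stop along its +x and +y edges. The seated block's 70 mm side lies along the stand's y.
- long_stop: Long brass stop along the shelf's +x edge, rigid, polished (friction with the block about 0.15): 8 mm thick, 98 mm long in y, upper edge 15 mm above the shelf (75 mm above the bench), inner face 22 mm in +x from the stand's origin. Its origin and axes are the stand's.
- end_stop: Short brass stop along the shelf's +y edge, rigid, polished (friction with the block about 0.15): 8 mm thick, 44 mm long in x, upper edge 15 mm above the shelf (75 mm above the bench), inner face 45 mm in +y from the stand's origin. Its origin and axes are the stand's.
- corner (a point): Inner corner of the shelf, at shelf height (60 mm above the bench), where the inner faces of the two stops meet: at (+22, +45, +60) mm from the stand's origin in its axes, which are also this point's axes. The underside centre of the seated block lies 18 mm from it in -x and 35 mm in -y.
- rod_sample: Bystander: upright dark graphite cylinder, 36 mm diameter, 55 mm tall, loose. Origin: centre of the underside.
- disc_sample: Bystander: flat dark graphite disc, 68 mm diameter, 14 mm thick, loose. Origin: centre of the underside.
- probe_holder: Bystander: 45 mm dark steel cube carrying an upright thin rod with a small clamp and probe, 133 mm tall in all, loose. Origin: centre of the underside.
Mind the look-alikes: they are no part of the job. Leave any white look-alike of the sample alone. There is more than one size of the stand; the one meant has the size given above.

How it is judged:
By the outcome, as a careful person would: the job done as asked, in the order asked, and still so for the second after the job is handed in, while the arm keeps its last pose, push and grip.
It also fails if it takes over 45 s, if anything falls off the work surface, if the arm or the gripper's body presses on something with over 40 N, if the wrist force passes 120 N, or if a joint passes its speed limit or range.

## Robot

A 6-joint arm with a two-finger parallel gripper is mounted at the origin on the work surface. World frame = base frame: x ahead of the robot, y to its left, z up, the work surface at z = 0. Lengths are in m, angles in rad, forces in N, time in s.
With the tool pointing down it reaches from about 0.325 to 0.775 m from the base axis. Payload 5.5 kg.
Tool frame: the origin (TCP) lies between the finger pads; the fingertips stand 8 mm ahead of it and the grasp point (between the pads) lies 11 mm behind it; x points along the fingers, y is the direction in which the jaws open and shut, and the axes are right-handed (so a half turn about x gives the same grasp; the last joint's range is limited). The gripper opens to 85 mm and grips with 20 to 120 N. Pads are 22 mm wide; open, the fingers measure 114 mm over their backs; the gripper's body (76 mm by 85 mm) begins 54 mm behind the grasp point. The pads swing forward as they close: fully open they stand 13 mm farther back than shut.
Start: joints at [1.183, 0.091, 1.231, -0, 1.82, -0.057], TCP at [0.195, 0.567, 0.239] pointing down, gripper open.
Joint ranges: [-2.87, 2.87], [-0.86, 2.18], [0.17, 2.46], [-1.51, 4.65], [0.06, 2.69], [-2.65, 2.65]. Speed limits (rad/s): [2.57, 2.57, 3.01, 3.14, 3.14, 3.14].

## Interface

Orientations are given as a unit quaternion [x, y, z, w].
In Python, from plant import monitor, optics, env gives the robot as it stands. The module is installed in compiled form; this text tells all that it offers.
- The arm moves only by the tool apply_moves, never from a script. Its argument "series" is one flat list of numbers, 7 for each row, row after row: the shift along the world's x, y, z in mm, then the turn, a rotation vector about the world's x, y, z in units of 6 degrees (1.0 is 6 degrees), then the gripper command: -1 is shut, 1 is fully open, values between are in proportion. In form: [dx, dy, dz, rx, ry, rz, hand, dx, dy, dz, rx, ry, rz, hand, ...]. A call has 1 to 5 rows; each row is the pose to reach, as a shift and turn from the pose commanded when the call began; what a row does not reach only later rows make up. A row lasts 1/12 s, in which the tool goes at most 41.7 mm and 7.16 degrees, less where a joint would pass 70% of its speed; a pose out of reach is approached as far as the arm can. A call with a gripper value outside its range is refused whole. The fingers move at their own pace and stop on an object; "grip_force" is the grip in N (left out, the last holds). Time passes only in rows, so rows that repeat a pose let the fingers close. It gives the time, the measured TCP pose, the force and the opening at its end, in the units of the state.
- monitor.get_obs(): the state, without advancing time (a new reading comes with each control period).
- optics.grab_frame(name): name is "side" or "top"; returns the picture (420x560x3 uint8, blue, green, red); there is no depth.
- optics.camera_params(name): a dict with "fx", "fy", "cx", "cy" (pixels), "pose" (4x4, takes a point from camera to world coordinates). Camera axes: x right, y down, z forward; pixel columns grow to the right and rows downward; lengths in m; the calibration is good to about 2 mm. A picture is of the moment at which its call begins. camera_params takes no time and is no camera call.
- env.close_job(): hands the job in, once; it reports no verdict.
The state is a dict: "t": time; "joint_pos": joint angles; "joint_vel": joint speeds; "joint_torque": joint torques, N m; "eef_pos": TCP position; "tcp_rot": TCP orientation; "force": force on the tool from outside, world axes, zero at the start; "moment": the same for the moment, N m; "finger_gap": finger opening in m.
Only numpy, scipy, OpenCV 4.12 (cv2) and the standard library are available. Lean on these libraries where they do the work, as an engineer would, in place of code of your own. Each camera call takes 0.05 s, during which the arm holds its last target.

## Working session

There is one attempt and no reset: what is moved stays moved. The work goes in short steps, Python scripts to look and compute and a tool call to move; the robot and the scene stay as the last step left them, time stands still between calls to the robot, and variables do not carry over. Pictures are saved under pics/ and viewed, and the job is handed in when it is done.

Besides the shell and the picture viewer there is one more tool, called after "Request:" in YAML: its name, and indented under it one key for each argument. apply_moves: Moves the arm, as the interface text tells. Its arguments: {"type":"object","properties":{"series":{"type":"array","items":{"type":"number"}},"grip_force":{"type":"number"}},"required":["series"]}

```bash
mkdir -p pics
python3 - <<'E'
from plant import monitor, optics, env
import cv2
for n in("side","top"):
    cv2.imwrite(f"pics/{n}0.png",optics.grab_frame(n)); p=optics.camera_params(n); print(n,p)
o=monitor.get_obs();print(o)
E
```

```text
side {'fx': 499.16076516519473, 'fy': 499.16076516519473, 'cx': 280.2154864794883, 'cy': 204.05017732256883, 'pose': array([[ 0.8923897 , -0.32971236,  0.30810773,  0.12143369],
       [-0.45114384, -0.66769725,  0.59215676, -0.64030548],
       [ 0.01048128, -0.6674355 , -0.74459385,  0.96183323],
       [ 0.        ,  0.        ,  0.        ,  1.        ]])}
top {'fx': 432.645322123646, 'fy': 432.645322123646, 'cx': 276.3277005270312, 'cy': 203.3556815040345, 'pose': array([[-0.00517412, -0.98399238,  0.1781354 ,  0.2872387 ],
       [-0.99998424,  0.00547973,  0.00122365,  0.04897944],
       [-0.00218019, -0.17812626, -0.98400522,  1.21942854],
       [ 0.        ,  0.        ,  0.        ,  1.        ]])}
{'t': 0.1, 'joint_pos': array([ 1.18330172e+00,  9.18242780e-02,  1.23178531e+00,  1.74316912e-05,
        1.81978192e+00, -5.67028290e-02]), 'joint_vel': array([ 0.00155582, -0.00250338, -0.00272749, -0.00144322, -0.00294332,
        0.00039436]), 'joint_torque': array([ 2.60517671e-03, -4.60218000e+01, -4.19217038e+01, -9.27492067e-06,
        1.07149771e-02,  2.49078744e-05]), 'eef_pos': array([0.19478435, 0.56725441, 0.23822833]), 'tcp_rot': array([ 0.11579947,  0.69760296, -0.11703758,  0.69731112]), 'force': array([ 0.07954873,  0.17059115, -0.80749305]), 'moment': array([ 0.02788734, -0.04787539,  0.06857033]), 'finger_gap': 0.085827547258318}
```

```bash
ls -la . pics
```

```text
.:
total 12
drwxr-xr-x  3 agent agent 4096 Dec  7 00:33 .
drwxr-xr-x 23 root  root  4096 Dec  7 00:33 ..
drwxr-xr-x  2 agent agent 4096 Dec  7 00:33 pics

pics:
total 596
drwxr-xr-x 2 agent agent   4096 Dec  7 00:33 .
drwxr-xr-x 3 agent agent   4096 Dec  7 00:33 ..
-rw-r--r-- 1 agent agent 259097 Dec  7 00:33 side0.png
-rw-r--r-- 1 agent agent 336902 Dec  7 00:33 top0.png
```

View pics/side0.png

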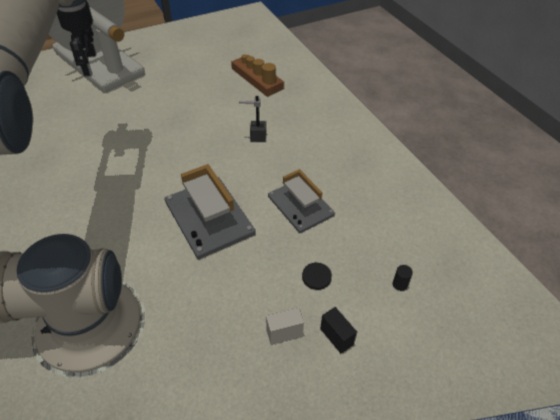

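View pics/top0.png

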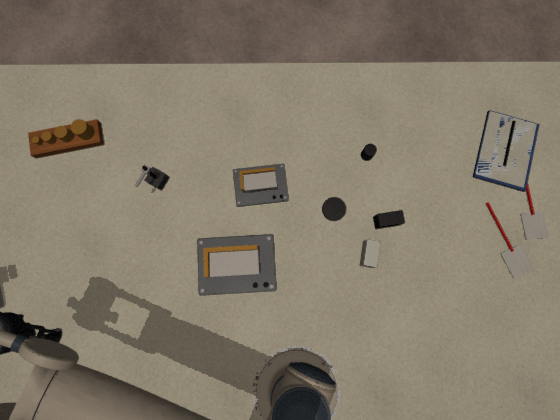

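Run:
```python
import cv2,numpy as np
t=cv2.imread("pics/top0.png");s=cv2.imread("pics/side0.png")
a=cv2.resize(t[195:275,315:425],(770,560),interpolation=cv2.INTER_CUBIC)
b=cv2.resize(t[155:215,220:300],(800,600),interpolation=cv2.INTER_CUBIC)
c=cv2.resize(s[160:240,255:345],(675,600),interpolation=cv2.INTER_CUBIC)
d=cv2.resize(s[260:360,255:420],(800,485),interpolation=cv2.INTER_CUBIC)
for i,x in enumerate((a,b,c,d)): cv2.imwrite(f"pics/c{i}.png",x)
```

```text
(no output)
```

View pics/c0.png

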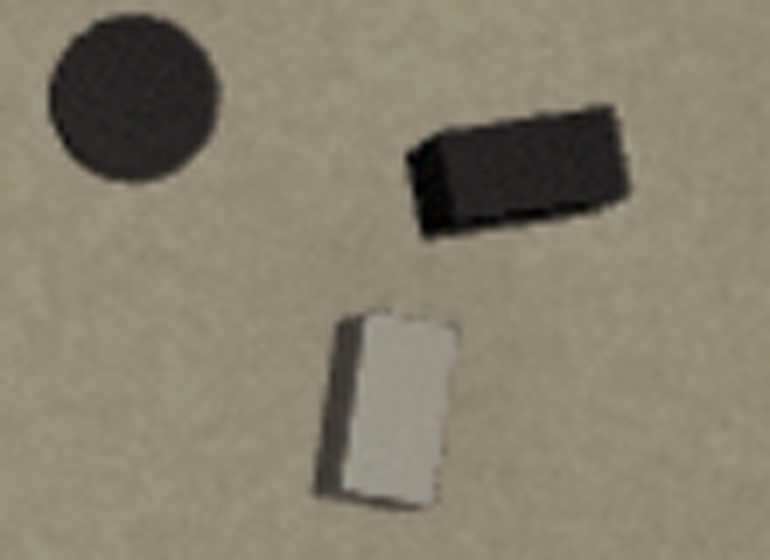

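View pics/c1.png

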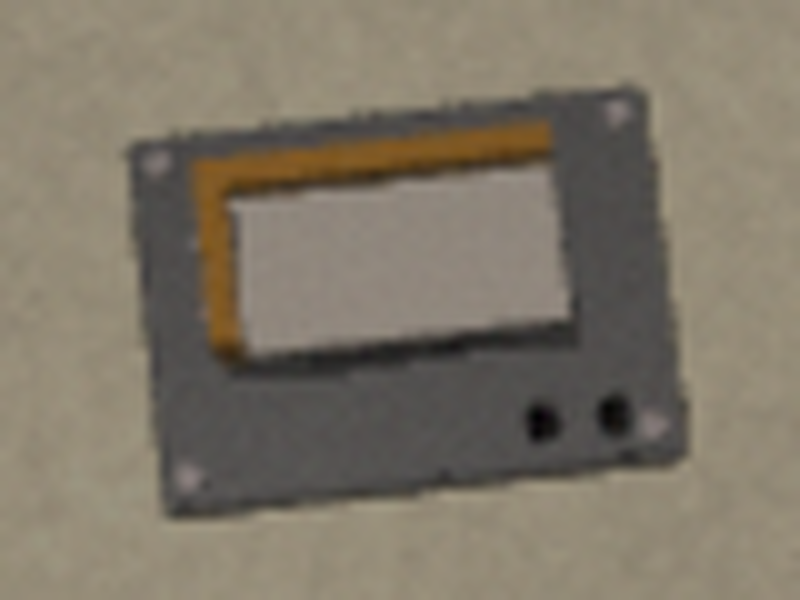

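View pics/c2.png

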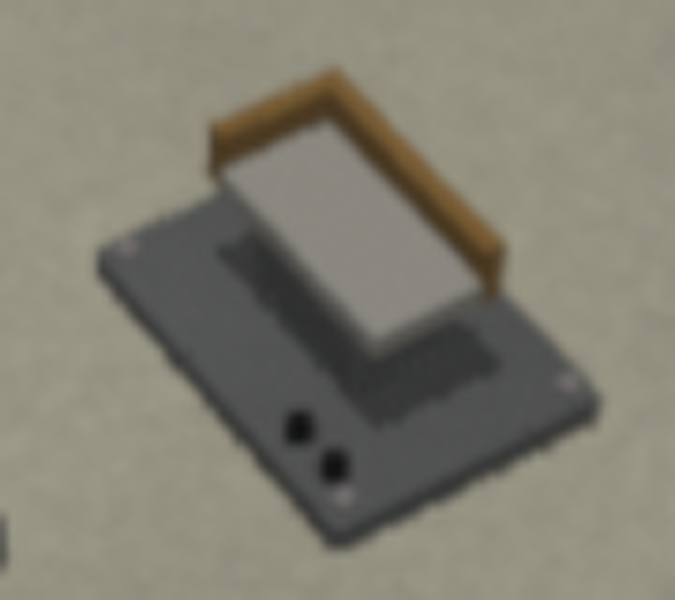

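View pics/c3.png

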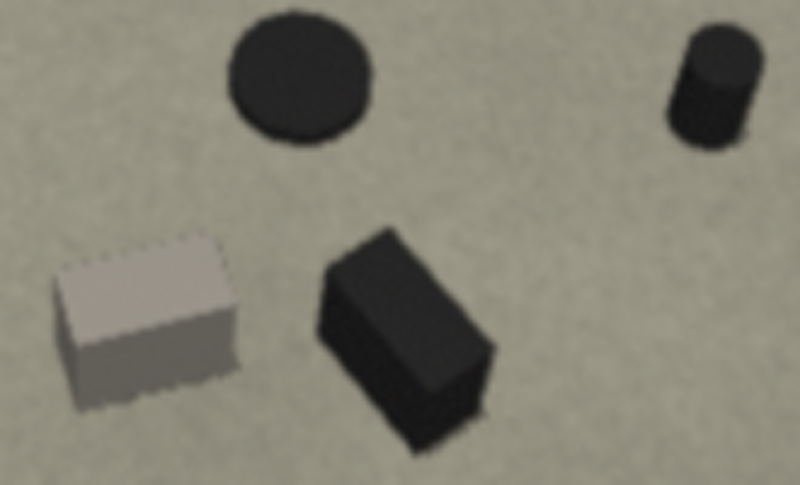

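Top (c0): the dark rectangular block is at about (389,219); its white look-alike is at (371,253), and the disc and rod are round. The sample is the dark block. The stands are at (261,185) and (236,264), and the smaller looks like 110x150 mm, which I'll check by measuring.

```bash
cat > h.py <<'E'
import cv2,numpy as np
from plant import monitor, optics, env
P={n:optics.camera_params(n) for n in("side","top")}
def cast(n,uv,z):
    p=P[n];uv=np.atleast_2d(uv).astype(float)
    d=np.c_[(uv[:,0]-p["cx"])/p["fx"],(uv[:,1]-p["cy"])/p["fy"],np.ones(len(uv))]@p["pose"][:3,:3].T
    o=p["pose"][:3,3];return o+d*((z-o[2])/d[:,2])[:,None]
def proj(n,X):
    p=P[n];c=(np.atleast_2d(X)-p["pose"][:3,3])@p["pose"][:3,:3]
    return np.c_[c[:,0]/c[:,2]*p["fx"]+p["cx"],c[:,1]/c[:,2]*p["fy"]+p["cy"]]
def tri(a,b):
    r=[]
    for n,uv in(("side",a),("top",b)):
        o=P[n]["pose"][:3,3];d=cast(n,uv,0)[0]-o;r.append((o,d/np.linalg.norm(d)))
    A=sum(np.eye(3)-np.outer(d,d) for o,d in r);B=sum((np.eye(3)-np.outer(d,d))@o for o,d in r)
    return np.linalg.solve(A,B)
def big(m,box):
    x0,y0,x1,y1=box;k=np.zeros_like(m);k[y0:y1,x0:x1]=m[y0:y1,x0:x1]
    cs,_=cv2.findContours(k,cv2.RETR_EXTERNAL,cv2.CHAIN_APPROX_NONE);return max(cs,key=cv2.contourArea)[:,0,:]
def rect(n,c,z):
    w=cast(n,c,z)[:,:2];(cx,cy),(a,b),t=cv2.minAreaRect((w*1000).astype(np.float32))
    if a>b: a,b,t=b,a,t-90   # a short; t = direction of short side
    t=(t+90)%180-90
    return np.round([cx,cy,a,b,t],1)
E
python3 - <<'E'
from h import *
for n,bb,bs,bp in(("top",(370,205,410,232),(236,165,284,195),(228,158,294,212)),("side",(315,300,362,355),(275,175,325,212),(262,165,340,236))):
    im=cv2.imread(f"pics/{n}0.png");im=cv2.resize(im,None,fx=4,fy=4,interpolation=cv2.INTER_CUBIC)
    g=cv2.cvtColor(im,cv2.COLOR_BGR2GRAY);hsv=cv2.cvtColor(im,cv2.COLOR_BGR2HSV)
    S=lambda c:(c-1.5)/4
    b4=lambda b:[4*v for v in b]
    x0,y0,x1,y1=b4(bb);print(n,"block gray pct",np.percentile(g[y0:y1,x0:x1],[1,5,15,30,50,70]))
    out=big(((g<80)*255).astype(np.uint8),b4(bb));print("dark sil",cv2.boundingRect(out))
    for lo in(26,):
        m=cv2.inRange(g,lo,80);m=cv2.morphologyEx(m,cv2.MORPH_OPEN,np.ones((13,13)));print("top face",rect(n,S(big(m,b4(bb))),.06))
    m=cv2.inRange(hsv,(0,0,118),(180,45,255));m=cv2.morphologyEx(m,cv2.MORPH_OPEN,np.ones((13,13)));print("shelf",rect(n,S(big(m,b4(bs))),.06))
    m=cv2.inRange(g,0,100);m=cv2.morphologyEx(m,cv2.MORPH_CLOSE,np.ones((9,9)));print("plate",rect(n,S(big(m,b4(bp))),.014))
# hand-read corners
sb=[np.array(p)/800*165+[255,260] for p in([390,228],[493,348],[435,392],[328,268])]
tb=[np.array(p)/7+[315,195] for p in([612,107],[440,135])]
print([cast("side",p,.06)[0].round(4) for p in sb]);
tt=[np.array(p)/7+[315,195] for p in([443,135],[612,107],[630,192],[460,222])]
print([cast("top",p,.06)[0].round(4) for p in tt])
ts=[np.array(p)/10+[220,155] for p in([232,195],[555,163],[575,322],[245,357])]
ss=[np.array(p)/7.5+[255,160] for p in([330,120],[480,290],[375,350],[222,175])]
for a,b in zip(ss,ts): print(cast("side",a,.06)[0].round(4),cast("top",b,.06)[0].round(4),tri(a,b).round(4))
E
```

```text
top block gray pct [  4.  14.  32.  36. 136. 141.]
dark sil (1492, 841, 128, 76)
top face [ 454.8 -259.6   37.7   68.8    7.6]
shelf [561.6  96.4  43.2  88.6   6.2]
plate [559.8  96.  113.3 151.6   6.6]
side block gray pct [ 22.  23.  29.  38. 140. 144.]
dark sil (1282, 1229, 146, 185)
top face [ 454.8 -262.7   37.4   72.6    8.3]
shelf [562.9  96.3  43.3  89.4   6.8]
plate [564.4 105.7 126.6 185.4   6.1]
[array([ 0.4682, -0.2263,  0.06  ]), array([ 0.4772, -0.2927,  0.06  ]), array([ 0.4458, -0.2987,  0.06  ]), array([ 0.4352, -0.231 ,  0.06  ])]
[array([ 0.4655, -0.2257,  0.06  ]), array([ 0.4761, -0.2917,  0.06  ]), array([ 0.4429, -0.2967,  0.06  ]), array([ 0.4316, -0.2306,  0.06  ])]
[0.5811 0.1416 0.06  ] [0.5785 0.1413 0.06  ] [0.5794 0.1409 0.0609]
[0.5879 0.0506 0.06  ] [0.5871 0.0522 0.06  ] [0.5882 0.052  0.0582]
[0.5445 0.0428 0.06  ] [0.5421 0.047  0.06  ] [0.5448 0.0464 0.0555]
[0.5362 0.1346 0.06  ] [0.5328 0.1374 0.06  ] [0.5353 0.137  0.0575]
```

The small stand measures 43x89 mm (shelf) and 113x152 mm (plate), so it is the one meant. Its origin is about (562, 96) at a yaw of about 6.3°. The block is at about (455, -260) at a yaw of about 8°, measuring 37x70 mm. Both agree across the two views.

Run:
```python
from h import *
from scipy.spatial.transform import Rotation as R
o=monitor.get_obs();M=R.from_quat(o["tcp_rot"]).as_matrix();print(M.round(3),np.degrees(np.arctan2(M[1,1],M[0,1])))
w=[np.array(p)/7+[315,195] for p in([368,312],[457,325],[437,505],[343,490])]
print("white top",cast("top",w,.06).round(3)[:,:2])
print("disc",cast("top",[334,209],.014).round(3),"probe",cast("top",[160,180],.02).round(3))
```

```text
[[-0.001  0.325  0.946]
 [-0.002  0.946 -0.325]
 [-1.    -0.002 -0.   ]] 71.04727846684233
white top [[ 0.397 -0.194]
 [ 0.392 -0.228]
 [ 0.324 -0.217]
 [ 0.33  -0.181]]
disc [[ 0.488 -0.112  0.014]] probe [[0.574 0.381 0.02 ]]
```

Request:
apply_moves:
  series: [28, -30, 0, 0, 0, -0.6, 0.4, 56, -60, 0, 0, 0, -1.2, 0.4, 84, -90, 0, 0, 0, -1.8, 0.4, 112, -120, 0, 0, 0, -2.4, 0.4, 140, -150, 0, 0, 0, -3, 0.4]
  grip_force: 60

```text
t: 0.52
eef_pos: [0.3356, 0.4159, 0.2387]
tcp_rot: [0.225, 0.67, -0.225, 0.67]
force: [1.2, 0.5, 0.7]
finger_gap: 0.0598
```

Request:
apply_moves:
  series: [24, -30, 0, 0, 0, -0.6, 0.4, 48, -60, 0, 0, 0, -1.2, 0.4, 72, -90, 0, 0, 0, -1.8, 0.4, 96, -120, 0, 0, 0, -2.4, 0.4, 120, -150, 0, 0, 0, -3, 0.4]

```text
t: 0.93
eef_pos: [0.4556, 0.2657, 0.2389]
tcp_rot: [0.327, 0.627, -0.327, 0.627]
force: [1.2, 0.1, 0.1]
finger_gap: 0.06
```

Request:
apply_moves:
  series: [0, -38, 0, 0, 0, -0.6, 0.4, 0, -76, 0, 0, 0, -1.2, 0.4, 0, -114, 0, 0, 0, -1.8, 0.4, 0, -152, 0, 0, 0, -2.4, 0.4, 0, -190, 0, 0, 0, -3, 0.4]

```text
t: 1.35
eef_pos: [0.4544, 0.0758, 0.2388]
tcp_rot: [0.421, 0.568, -0.421, 0.568]
force: [1.3, 0.4, -0.5]
finger_gap: 0.0599
```

Request:
apply_moves:
  series: [0, -38, 0, 0, 0, -0.6, 0.4, 0, -76, 0, 0, 0, -1.2, 0.4, 0, -114, 0, 0, 0, -1.5, 0.4, 0, -152, 0, 0, 0, -1.5, 0.4, 0, -190, 0, 0, 0, -1.5, 0.4]

```text
t: 1.77
eef_pos: [0.4543, -0.1143, 0.239]
tcp_rot: [0.464, 0.534, -0.464, 0.534]
force: [0.8, -0.4, 0.1]
finger_gap: 0.0599
```

Request:
apply_moves:
  series: [0, -38, 0, 0, 0, 0, 0.4, 0, -76, 0, 0, 0, 0, 0.4, 0, -114, 0, 0, 0, 0, 0.4, 0, -148, 0, 0, 0, 0, 0.4, 0, -148, 0, 0, 0, 0, 0.4]

```text
t: 2.18
eef_pos: [0.4536, -0.2657, 0.2375]
tcp_rot: [0.464, 0.533, -0.466, 0.532]
force: [-0.6, 0.4, -0.1]
finger_gap: 0.0598
```

```bash
cat > st.py <<'E'
from h import *
from scipy.spatial.transform import Rotation as R
def st():
    o=monitor.get_obs();M=R.from_quat(o["tcp_rot"]).as_matrix()
    print("t",round(o["t"],2),"tcp",(o["eef_pos"]*1000).round(1),"jawyaw",np.degrees(np.arctan2(M[1,1],M[0,1])).round(2),"xax",M[:,0].round(3),"F",o["force"].round(1),"M",o["moment"].round(2),"gap",(o["finger_gap"]*1000).round(1))
E
python3 -c "
from st import *
st()
for n in('side','top'): cv2.imwrite(f'pics/{n}1.png',optics.grab_frame(n))
a=cv2.imread('pics/side1.png')[180:400,220:520];cv2.imwrite('pics/s1c.png',cv2.resize(a,(750,550)))"
```

```text
Traceback (most recent call last):
  File "st.py", line 5, in st
    print("t",round(o["t"],2),"tcp",(o["eef_pos"]*1000).round(1),"jawyaw",np.degrees(np.arctan2(M[1,1],M[0,1])).round(2),"xax",M[:,0].round(3),"F",o["force"].round(1),"M",o["moment"].round(2),"gap",(o["finger_gap"]*1000).round(1))
                                                                                                                                                                                                      ^^^^^^^^^^^^^^^^^^^^^^^^^^^^
AttributeError: 'float' object has no attribute 'round'
```

```bash
sed -i 's/(o\["finger_gap"\]\*1000).round(1)/round(o["finger_gap"]*1000,1)/' st.py
python3 -c "
from st import *
for n in('side','top'): cv2.imwrite(f'pics/{n}1.png',optics.grab_frame(n))
st()
a=cv2.imread('pics/side1.png')[180:400,220:520];cv2.imwrite('pics/s1c.png',cv2.resize(a,(750,550)))"
```

```text
t 2.28 tcp [ 454.4 -261.5  238.2] jawyaw 7.9 xax [-0.002  0.001 -1.   ] F [ 0.   0.7 -0.2] M [ 0.03 -0.04 -0.  ] gap 59.8
```

View pics/s1c.png

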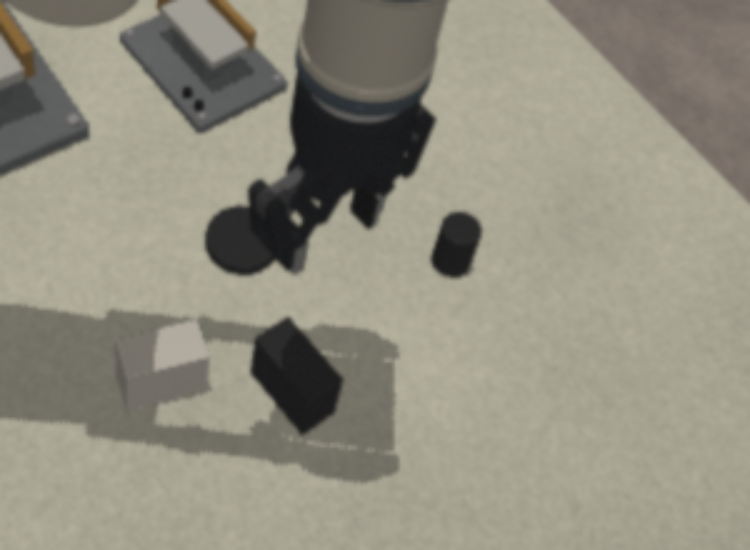

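The open gripper hangs over the dark block with its jaws across the short side, and the white block and disc are clear. Next I descend.

Request:
apply_moves:
  series: [0, 0, -35, 0, 0, 0, 0.4, 0, 0, -70, 0, 0, 0, 0.4, 0, 0, -105, 0, 0, 0, 0.4, 0, 0, -130, 0, 0, 0, 0.4, 0, 0, -150, 0, 0, 0, 0.4]

```text
t: 2.7
eef_pos: [0.4541, -0.2583, 0.0862]
tcp_rot: [0.463, 0.536, -0.463, 0.533]
force: [-0.5, -0.0, -0.3]
finger_gap: 0.0596
```

Request:
apply_moves:
  series: [0, 0, -20, 0, 0, 0, 0.4, 0, 0, -40, 0, 0, 0, 0.4, 0, 0, -56, 0, 0, 0, 0.4, 0, 0, -56, 0, 0, 0, 0.4]

```text
t: 3.03
eef_pos: [0.4531, -0.2577, 0.0292]
tcp_rot: [0.463, 0.537, -0.463, 0.532]
force: [0.0, 0.7, -1.1]
finger_gap: 0.0596
```

```bash
python3 -c "
from st import *
for n in('side','top'): cv2.imwrite(f'pics/{n}2.png',optics.grab_frame(n))
st()
a=cv2.imread('pics/side2.png')[230:390,240:460];cv2.imwrite('pics/s2c.png',cv2.resize(a,(770,560)))"
```

```text
t 3.13 tcp [ 454.9 -259.3   33.2] jawyaw 8.13 xax [-0.001  0.001 -1.   ] F [-0.5 -0.6  0.5] M [-0.02 -0.01  0.01] gap 60.1
```

View pics/s2c.png

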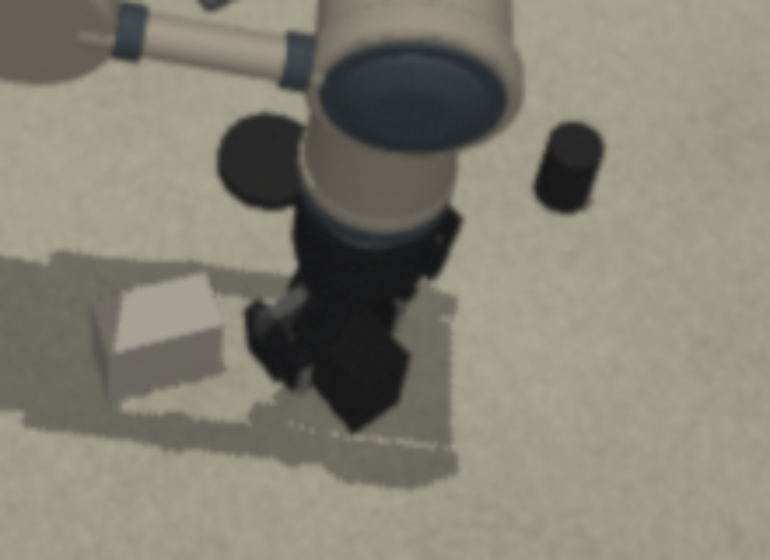

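The fingers straddle the block, and the white one is clear. Now I close.

Request:
apply_moves:
  series: [0, 0, 0, 0, 0, 0, -1, 0, 0, 0, 0, 0, 0, -1, 0, 0, 0, 0, 0, 0, -1, 0, 0, 0, 0, 0, 0, -1, 0, 0, 0, 0, 0, 0, -1]
  grip_force: 70

```text
t: 3.55
eef_pos: [0.4559, -0.261, 0.0354]
tcp_rot: [0.464, 0.533, -0.463, 0.535]
force: [0.1, 2.1, 6.3]
finger_gap: 0.0349
```

Request:
apply_moves:
  series: [0, 0, 0, 0, 0, 0, -1, 0, 0, 10, 0, 0, 0, -1, 0, 0, 25, 0, 0, 0, -1, 0, 0, 40, 0, 0, 0, -1, 0, 0, 40, 0, 0, 0, -1]

```text
t: 3.97
eef_pos: [0.4561, -0.2614, 0.0767]
tcp_rot: [0.464, 0.532, -0.464, 0.535]
force: [1.1, 0.4, -2.2]
finger_gap: 0.0354
```

```bash
python3 -c "
from st import *
for n in('side','top'): cv2.imwrite(f'pics/{n}3.png',optics.grab_frame(n))
st()
a=cv2.imread('pics/side3.png')[230:390,240:460];cv2.imwrite('pics/s3c.png',cv2.resize(a,(770,560)))"
```

```text
t 4.07 tcp [ 455.  -260.7   73.5] jawyaw 8.04 xax [ 0.001 -0.    -1.   ] F [ 0.4  0.2 -4.7] M [-0.01  0.   -0.06] gap 35.2
```

View pics/s3c.png

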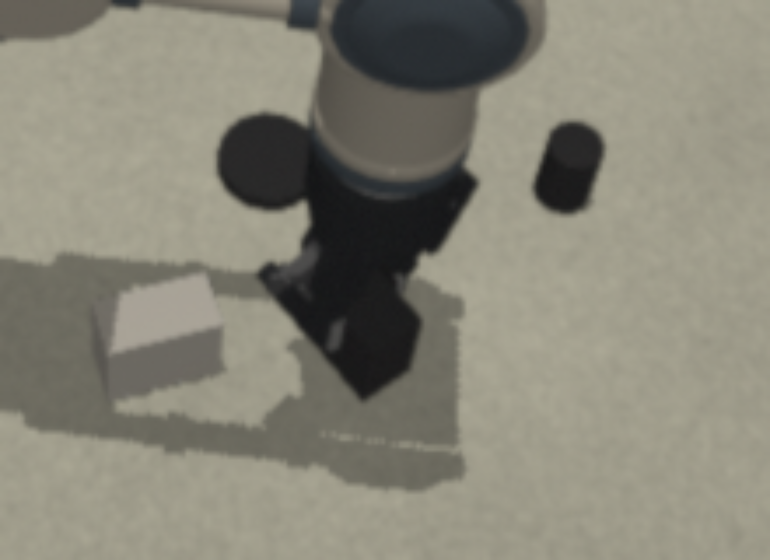

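Lifted, with a gap of 35 mm that matches the 36 mm side. Next I carry it over the shelf.

Request:
apply_moves:
  series: [0, 0, 30, 0, 0, 0, -1, 5, 10, 60, 0, 0, 0, -1, 15, 35, 85, 0, 0, 0, -1, 25, 65, 95, 0, 0, 0, -1, 35, 95, 95, 0, 0, 0, -1]

```text
t: 4.48
eef_pos: [0.4909, -0.1653, 0.1709]
tcp_rot: [0.465, 0.532, -0.464, 0.535]
force: [1.0, -0.1, -3.5]
finger_gap: 0.0353
```

Request:
apply_moves:
  series: [9, 32, 0, 0, 0, -0.05, -1, 18, 64, 0, 0, 0, -0.1, -1, 27, 96, 0, 0, 0, -0.15, -1, 36, 128, 0, 0, 0, -0.2, -1, 45, 160, 0, 0, 0, -0.25, -1]

```text
t: 4.9
eef_pos: [0.5344, -0.0039, 0.1664]
tcp_rot: [0.47, 0.528, -0.471, 0.527]
force: [0.7, -0.4, -3.4]
finger_gap: 0.0353
```

Request:
apply_moves:
  series: [9, 32, 0, 0, 0, 0, -1, 18, 64, 0, 0, 0, 0, -1, 26, 90, 0, 0, 0, 0, -1, 26, 102, 0, 0, 0, 0, -1, 26, 102, 0, 0, 0, 0, -1]

```text
t: 5.32
eef_pos: [0.5602, 0.0991, 0.1662]
tcp_rot: [0.469, 0.53, -0.47, 0.528]
force: [-0.4, 0.2, -3.3]
finger_gap: 0.0349
```

```bash
python3 -c "
from st import *
for n in('side','top'): cv2.imwrite(f'pics/{n}4.png',optics.grab_frame(n))
st()
a=cv2.imread('pics/side4.png')[120:240,240:400];cv2.imwrite('pics/s4c.png',cv2.resize(a,(800,600)))
a=cv2.imread('pics/top4.png')[130:250,200:360];cv2.imwrite('pics/t4c.png',cv2.resize(a,(800,600)))"
```

```text
t 5.42 tcp [560.3  96.3 166.9] jawyaw 6.59 xax [-0.002 -0.001 -1.   ] F [ 0.5 -0.2 -2.9] M [0.01 0.01 0.  ] gap 35.0
```

View pics/s4c.png

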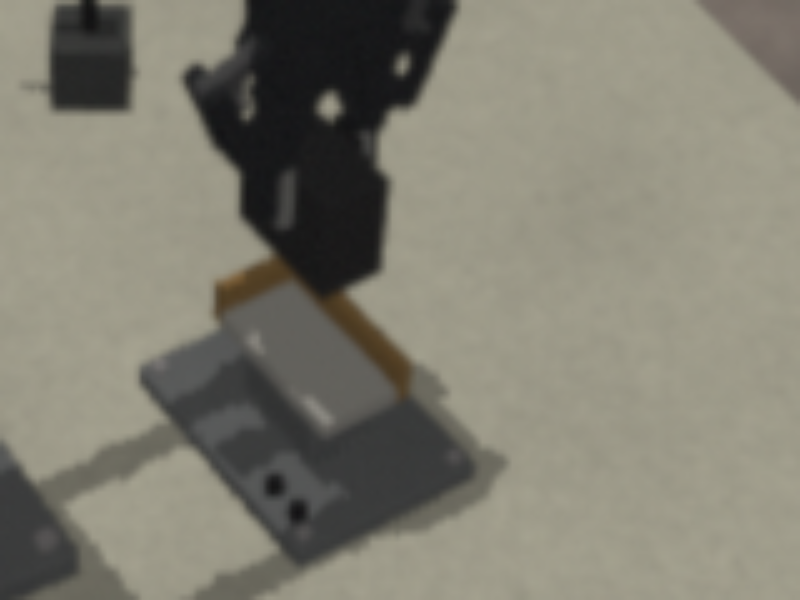

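View pics/t4c.png

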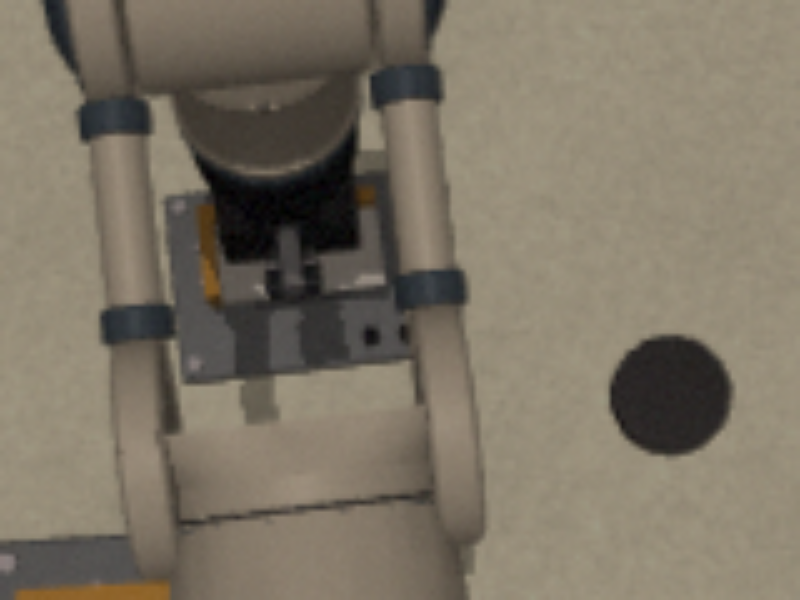

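Side view: the block hangs over the shelf with its lower corners at about (305.4,180) and (316,173.6). I'll check those against the expected pose.

```bash
python3 -c "
from st import *
c=np.array([560.3,96.3])/1e3;t=np.radians(6.6);A=np.array([[np.cos(t),-np.sin(t)],[np.sin(t),np.cos(t)]])
q=np.array([[-18,-35],[18,-35]])/1e3@A.T+c
print(q,proj('side',np.c_[q,[.1335]*2]).round(1))
print(cast('side',[[305.4,180],[316,173.6]],.1335))"
```

```text
[[0.54644209 0.05946308]
 [0.58220351 0.06360082]] [[303.8 180.6]
 [316.3 174.7]]
[[0.55080135 0.0596405  0.1335    ]
 [0.58346815 0.06717993 0.1335    ]]
```

Request:
apply_moves:
  series: [-0.5, 0, -20, 0, 0, 0, -1, -1, 0, -40, 0, 0, 0, -1, -1, 0, -55, 0, 0, 0, -1, -1, 0, -65, 0, 0, 0, -1, -1, 0, -65, 0, 0, 0, -1]

```text
t: 5.83
eef_pos: [0.5582, 0.095, 0.0999]
tcp_rot: [0.47, 0.529, -0.473, 0.526]
force: [0.1, -0.5, -3.3]
finger_gap: 0.0353
```

```bash
python3 -c "
from st import *
st()
for n in('side',): cv2.imwrite(f'pics/{n}5.png',optics.grab_frame(n))
st()
a=cv2.imread('pics/side5.png')[120:240,240:400];cv2.imwrite('pics/s5c.png',cv2.resize(a,(800,600)))"
```

```text
t 5.83 tcp [558.2  95.   99.9] jawyaw 6.45 xax [-0.005 -0.001 -1.   ] F [ 0.1 -0.5 -3.3] M [-0.04  0.03 -0.02] gap 35.3
t 5.88 tcp [559.   95.3 101.9] jawyaw 6.46 xax [-0.003 -0.001 -1.   ] F [ 0.1 -0.7 -2.2] M [-0.01 -0.    0.06] gap 35.1
```

View pics/s5c.png

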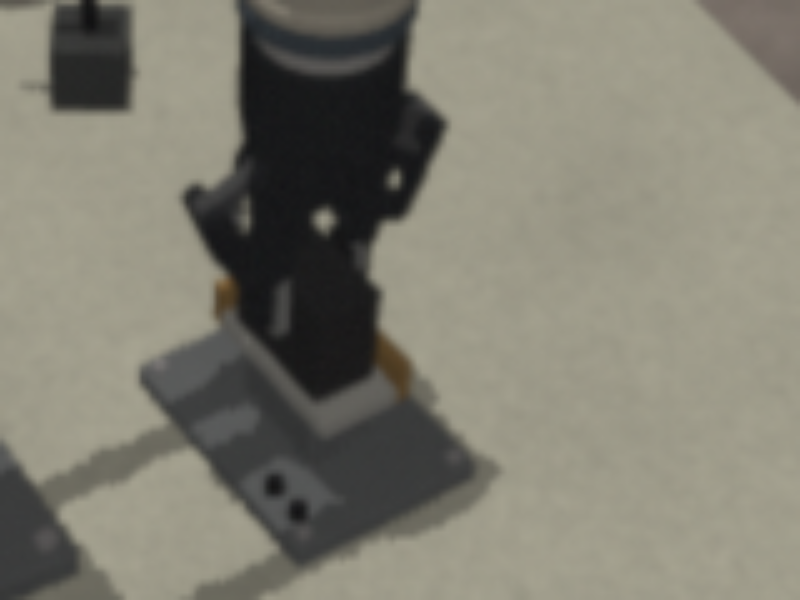

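The block hovers about 8 mm above the shelf, inside both stops and parallel to the shelf edges. I'll lower it until contact.

Request:
apply_moves:
  series: [0, 0, -2, 0, 0, 0, -1, 0, 0, -4, 0, 0, 0, -1, 0, 0, -6, 0, 0, 0, -1, 0, 0, -7, 0, 0, 0, -1, 0, 0, -7, 0, 0, 0, -1]

```text
t: 6.3
eef_pos: [0.5599, 0.0965, 0.0964]
tcp_rot: [0.471, 0.528, -0.471, 0.528]
force: [-0.2, -0.3, -4.1]
finger_gap: 0.0349
```

Request:
apply_moves:
  series: [0, 0, -1, 0, 0, 0, -1, 0, 0, -2, 0, 0, 0, -1, 0, 0, -2, 0, 0, 0, -1]

```text
t: 6.55
eef_pos: [0.5603, 0.0966, 0.0954]
tcp_rot: [0.471, 0.527, -0.47, 0.528]
force: [-0.9, 0.2, 2.0]
finger_gap: 0.0351
```

```bash
python3 -c "
from st import *
st()"
```

```text
t 6.55 tcp [560.3  96.6  95.4] jawyaw 6.55 xax [ 0.002  0.    -1.   ] F [-0.9  0.2  2. ] M [-0.11  0.2  -0.02] gap 35.1
```

Request:
apply_moves:
  series: [0, 0, -1, 0, 0, 0, -1, 0, 0, -1, 0, 0, 0, -1, 0, 0, -1, 0, 0, 0, -1]

```text
t: 6.8
eef_pos: [0.5606, 0.0966, 0.0954]
tcp_rot: [0.471, 0.527, -0.47, 0.528]
force: [-2.7, 0.1, 6.3]
finger_gap: 0.035
```

Request:
apply_moves:
  series: [1, 0.1, 0, 0, 0, 0, -1, 2, 0.2, 0, 0, 0, 0, -1, 3, 0.3, 0, 0, 0, 0, -1, 4, 0.5, 0, 0, 0, 0, -1, 4, 0.5, 0, 0, 0, 0, -1]

```text
t: 7.22
eef_pos: [0.5646, 0.097, 0.0954]
tcp_rot: [0.471, 0.527, -0.47, 0.528]
force: [-3.1, 0.4, 6.8]
finger_gap: 0.0348
```

```bash
python3 -c "
from st import *
st()"
```

```text
t 7.22 tcp [564.6  97.   95.4] jawyaw 6.54 xax [ 0.003  0.    -1.   ] F [-3.1  0.4  6.8] M [-0.2   0.52 -0.14] gap 34.8
```

Request:
apply_moves:
  series: [1, 0.1, 0, 0, 0, 0, -1, 2, 0.2, 0, 0, 0, 0, -1, 3, 0.3, 0, 0, 0, 0, -1, 3, 0.3, 0, 0, 0, 0, -1]

```text
t: 7.55
eef_pos: [0.5649, 0.097, 0.0954]
tcp_rot: [0.47, 0.529, -0.472, 0.527]
force: [-15.6, -2.0, 12.2]
finger_gap: 0.0351
```

```bash
python3 -c "
from st import *
st()"
```

```text
t 7.55 tcp [564.9  97.   95.4] jawyaw 6.52 xax [-0.004 -0.001 -1.   ] F [-15.6  -2.   12.2] M [-0.38  2.43 -0.35] gap 35.1
```

Long stop contact found, with the force along the stand's -x. Next I slide along +y to the end stop.

Request:
apply_moves:
  series: [-0.3, 2, 0, 0, 0, 0, -1, -0.5, 4, 0, 0, 0, 0, -1, -0.7, 6, 0, 0, 0, 0, -1, -0.9, 8, 0, 0, 0, 0, -1, -0.9, 8, 0, 0, 0, 0, -1]

```text
t: 7.97
eef_pos: [0.5642, 0.1034, 0.0955]
tcp_rot: [0.469, 0.527, -0.473, 0.527]
force: [-14.2, -8.0, 14.0]
finger_gap: 0.0351
```

Request:
apply_moves:
  series: [-0.1, 1, 0, 0, 0, 0, -1, -0.2, 2, 0, 0, 0, 0, -1, -0.3, 3, 0, 0, 0, 0, -1, -0.3, 3, 0, 0, 0, 0, -1]

```text
t: 8.3
eef_pos: [0.5639, 0.1059, 0.0955]
tcp_rot: [0.469, 0.527, -0.473, 0.527]
force: [-14.1, -9.0, 13.2]
finger_gap: 0.035
```

```bash
python3 -c "
from st import *
st()"
```

```text
t 8.3 tcp [563.9 105.9  95.5] jawyaw 6.44 xax [-0.004 -0.004 -1.   ] F [-14.1  -9.   13.2] M [-1.42  2.43 -0.29] gap 35.0
```

Request:
apply_moves:
  series: [-0.1, 1, 0, 0, 0, 0, -1, -0.2, 2, 0, 0, 0, 0, -1, -0.3, 3, 0, 0, 0, 0, -1, -0.3, 3, 0, 0, 0, 0, -1]

```text
t: 8.63
eef_pos: [0.5639, 0.1062, 0.0956]
tcp_rot: [0.468, 0.526, -0.475, 0.528]
force: [-13.8, -18.5, 14.6]
finger_gap: 0.035
```

```bash
python3 -c "
from st import *
for n in('side','top'): cv2.imwrite(f'pics/{n}6.png',optics.grab_frame(n))
st()
a=cv2.imread('pics/side6.png')[150:230,260:360];cv2.imwrite('pics/s6c.png',cv2.resize(a,(750,600),interpolation=cv2.INTER_CUBIC))"
```

```text
t 8.73 tcp [563.9 106.2  95.6] jawyaw 6.35 xax [-0.003 -0.009 -1.   ] F [-13.5 -19.   14.5] M [-2.9   2.42 -0.02] gap 35.5
```

View pics/s6c.png

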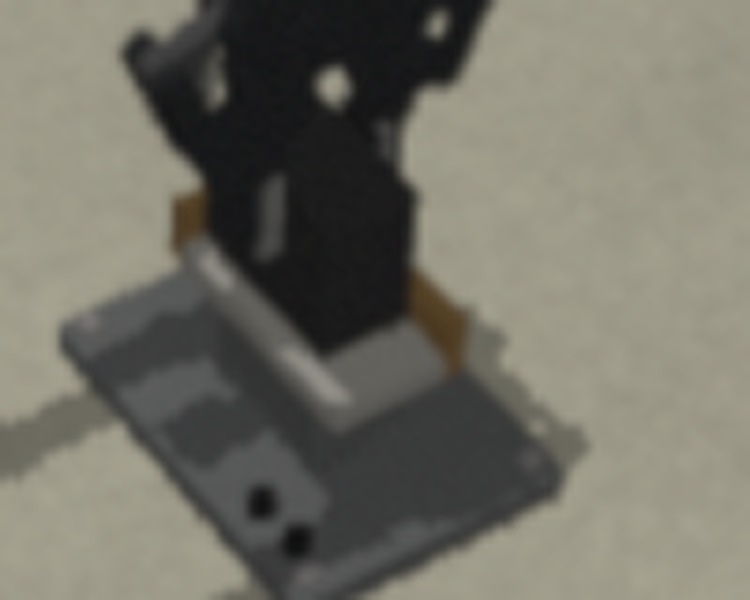

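The block is in the corner on the shelf: y stopped at 106.2 mm while Fy rose to -19 N. Arm compliance has left a lean of about 0.5°, so I'll square it and firm up the press and grip.

Request:
apply_moves:
  series: [0, 0, 0, 0.05, -0.03, 0, -1, 0.5, 0.3, 0, 0.1, -0.05, 0, -1, 1, 0.5, 0, 0.15, -0.06, 0, -1, 1, 0.5, 0, 0.15, -0.06, 0, -1, 1, 0.5, 0, 0.15, -0.06, 0, -1]
  grip_force: 90

```text
t: 9.15
eef_pos: [0.5638, 0.106, 0.0954]
tcp_rot: [0.473, 0.528, -0.47, 0.526]
force: [-18.1, -19.3, 16.6]
finger_gap: 0.0344
```

```bash
python3 -c "
from st import *
st()"
```

```text
t 9.15 tcp [563.8 106.   95.4] jawyaw 6.35 xax [ 0.     0.005 -1.   ] F [-18.1 -19.3  16.6] M [-3.64  3.27  0.02] gap 34.4
```

Request:
apply_moves:
  series: [0, 0, 0, -0.05, 0, 0, -1, 0, 0.3, 0, -0.05, 0, 0, -1, 0, 0.5, 0, -0.05, 0, 0, -1, 0, 0.5, 0, -0.05, 0, 0, -1, 0, 0.5, 0, -0.05, 0, 0, -1]

```text
t: 9.57
eef_pos: [0.5639, 0.106, 0.0955]
tcp_rot: [0.471, 0.527, -0.472, 0.527]
force: [-18.2, -20.9, 16.4]
finger_gap: 0.0348
```

```bash
python3 -c "
from st import *
st()
for k in range(3):
  f=optics.grab_frame('side');st()
cv2.imwrite('pics/side7.png',f)
cv2.imwrite('pics/s7c.png',cv2.resize(f[150:230,260:360],(750,600),interpolation=cv2.INTER_CUBIC))
b=cv2.imread('pics/side0.png');a=cv2.imread('pics/top0.png');t=optics.grab_frame('top')
cv2.imwrite('pics/top7.png',t)
for n,A,B,x in(('rod',a,t,(358,142,382,162)),('disc',a,t,(318,194,350,224)),('white',a,t,(358,236,384,270)),('probeS',b,f,(238,94,270,144))):
  x0,y0,x1,y1=x;print(n,cv2.absdiff(A,B)[y0:y1,x0:x1].mean())"
```

```text
t 9.57 tcp [563.9 106.   95.5] jawyaw 6.32 xax [ 0.    -0.001 -1.   ] F [-18.2 -20.9  16.4] M [-3.53  3.31  0.07] gap 34.8
t 9.62 tcp [563.9 106.   95.5] jawyaw 6.32 xax [-0.    -0.001 -1.   ] F [-18.  -21.7  16.3] M [-3.6   3.27 -0.01] gap 34.9
t 9.67 tcp [563.9 106.   95.5] jawyaw 6.32 xax [ 0.    -0.001 -1.   ] F [-18.2 -20.7  17.3] M [-3.55  3.3   0.04] gap 35.0
t 9.72 tcp [563.9 106.   95.5] jawyaw 6.32 xax [ 0.    -0.001 -1.   ] F [-18.2 -21.2  16.7] M [-3.57  3.33 -0.01] gap 35.0
rod 2.5527777777777776
disc 2.370833333333333
white 2.053921568627451
probeS 21.975625
```

View pics/s7c.png

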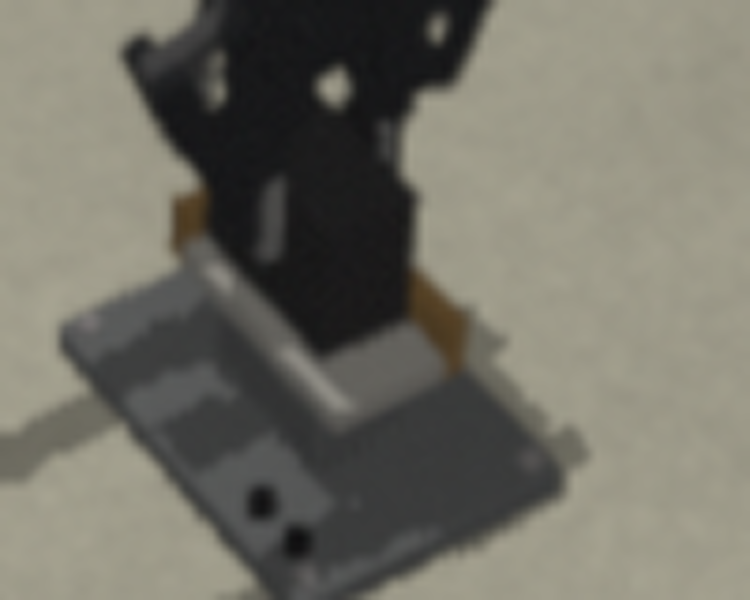

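View pics/top7.png

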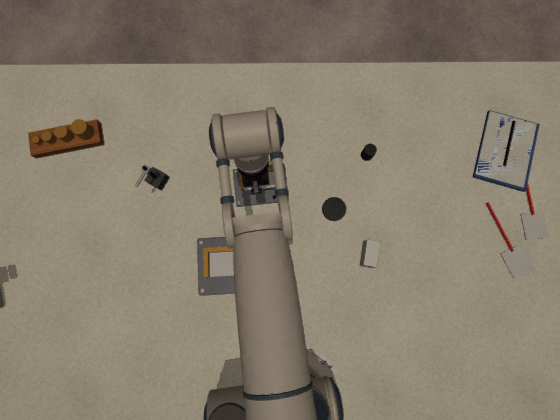

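```bash
python3 -c "
from st import *
p=cast('side',[[260+323/7.5,150+356/7.5],[260+343/7.5,150+418/7.5],[260+409/7.5,150+318/7.5],[260+448/7.5,150+372/7.5]],.06)[:,:2]*1e3
t=np.radians(6.35);A=np.array([[np.cos(t),-np.sin(t)],[np.sin(t),np.cos(t)]])
q=(p-[561,96.3])@A;print(q.round(1),(q[0]-q[1]).round(1))
b=cv2.imread('pics/top0.png');f=cv2.imread('pics/top7.png');print('probe top',cv2.absdiff(b,f)[160:195,130:172].mean())"
```

```text
[[ -9.  -24. ]
 [-19.1 -49.8]
 [ 24.8 -25.4]
 [ 21.4 -51.9]] [10.1 25.8]
probe top 2.309750566893424
```

```bash
python3 -c "
from st import *
st();print(env.close_job())"
```

```text
t 9.77 tcp [563.9 106.   95.5] jawyaw 6.32 xax [ 0.    -0.001 -1.   ] F [-18.1 -21.8  17. ] M [-3.56  3.31  0.01] gap 35.0
the job is handed in; nothing more can be done
None
```

The graphite block is standing on the shelf of the 110x150 mm stand, pushed into the corner and still gripped. I handed the job in at 9.8 s.

- **Contact:** The tool was steady before hand-in. The block presses the long stop with about 18 N and the end stop with about 20 N, with about 17 N down. More push raised the force and did not move the block.
- **Alignment:** The tool is upright to within 0.1°. Its yaw is 6.3°, against 6.2–6.8° measured for the shelf. The grip is set to 90 N and the finger gap is steady at 35 mm.
- **Bystanders:** The rod, disc, white block and probe holder are unchanged in the top view. The side view of the probe holder differed at the end; I put that down to the arm covering it, without a clear view to confirm.
- **Check that disagreed:** The last image check was loose. One edge read from the side view put the open shelf strips at about 10 and 26 mm, where 8 and 20 mm are expected. I put this down to blurred pixels at the shelf edge. The flush fit therefore rests on the force and the block having stopped moving, not on the picture.

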